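Gather the test tokens in the tote's corner over the coin tester

TASK

Pick up the blue tote of brass test tokens by its bridge handle and tilt it so that all four tokens slide together into the yellow-marked corner. Finish while still holding it tilted and still in the air, with that yellow corner as its lowest point a few centimetres above the middle of the coin tester's brass inlet, the tote touching neither the tester nor anything else on the bench. Keep every token in the tote, and leave the meter head, the spring case and the orange window frame where they lie.

Things in the scene. Friction and masses are not known exactly. Their poses are not given: they have to be found in the camera images.
- tote: Loose blue plastic open tote, 214 (x) by 164 (y) by 54 mm high, walls and floor 6 mm thick, 0.28 to 0.56 kg, standing on the rubber matting; one corner has yellow strips outside and on the rim. Origin: centre of its underside; x along its long side, z up; the yellow corner is the one at +x, +y. Over it runs a grey bridge handle on two end uprights.
- tote_grip (a point): Middle of the tote's handle bar, 106 mm above the tote's underside, on its centre line. The bar is rigid with the tote, runs along the tote's x, is 16 mm wide (y), 18 mm high and 230 mm long; 52 mm of free height between rim level and bar centre. Axes as the tote's.
- tote_corner (a point): The yellow corner inside the tote: where the inner faces of the +x and +y walls meet the inner floor, at (101, 76, 6) mm in the tote's frame. Axes as the tote's.
- token0: Polished brass token, a flat disc 24 mm across and 4 mm thick, 15 g, loose on the tote's floor. Origin: centre of its underside, z along its axis. Slippery: it begins to slide at 7 to 10 degrees of tilt; at about 30 degrees of tilt straight between the two walls of a corner, all tokens slide home into it within about 2 s.
- token1: Polished brass token, a flat disc 24 mm across and 4 mm thick, 15 g, loose on the tote's floor. Origin: centre of its underside, z along its axis. Slippery: it begins to slide at 7 to 10 degrees of tilt; at about 30 degrees of tilt straight between the two walls of a corner, all tokens slide home into it within about 2 s.
- token2: Polished brass token, a flat disc 24 mm across and 4 mm thick, 15 g, loose on the tote's floor. Origin: centre of its underside, z along its axis. Slippery: it begins to slide at 7 to 10 degrees of tilt; at about 30 degrees of tilt straight between the two walls of a corner, all tokens slide home into it within about 2 s.
- token3: Polished brass token, a flat disc 24 mm across and 4 mm thick, 15 g, loose on the tote's floor. Origin: centre of its underside, z along its axis. Slippery: it begins to slide at 7 to 10 degrees of tilt; at about 30 degrees of tilt straight between the two walls of a corner, all tokens slide home into it within about 2 s.
- tester: Cream bakelite coin tester, bolted to the bench: 190 (x) by 150 (y) by 62 mm box, with a black rocker switch and a brass inlet hopper on top, the whole 92 mm high. Origin: centre of its underside, z up. The tester and the tote may change sides.
- inlet (a point): Centre of the mouth of the round brass inlet hopper on the tester's top, at rim height, 92 mm above the bench and 30 mm from the tester's middle along its +x; the mouth is 90 mm across outside. z up.
- meter_head: Bystander: chrome meter head, round, 90 mm across, 86 mm high, standing loose. Origin: centre of its underside.
- spring_case: Bystander: dark steel mainspring case, disc 76 mm across, 34 mm high over its brass pin, lying loose. Origin: centre of its underside.
- window_frame: Bystander: flat orange plastic window frame, 80 by 90 mm outside, 10 mm thick, lying loose. Origin: centre of its underside.

How it is judged:
By the outcome, as a careful person would: the job done as asked, in the order asked, and still so for the second after the job is handed in, while the arm keeps its last pose, push and grip.
It also fails if it takes over 42 s, if anything falls off the work surface, if the arm or the gripper's body presses on something with over 40 N, if the wrist force passes 120 N, or if a joint passes its speed limit or range.

ROBOT

A 7-joint arm with a two-finger parallel gripper is mounted at the origin on the work surface. World frame = base frame: x ahead of the robot, y to its left, z up, the work surface at z = 0. Lengths are in m, angles in rad, forces in N, time in s.
With the tool pointing down it reaches from about 0.4 to 0.85 m from the base axis. Payload 10.4 kg.
Tool frame: the origin (TCP) lies midway between the tips of the shut fingers; the grasp point (between the pads) lies 19 mm behind it (robot.pinch_z is the distance from the TCP to the grasp point, in m); z points along the fingers, y is the line along which they close (so a half turn about z gives the same grasp; the last joint's range is limited). The gripper opens to 85 mm and grips with 20 to 120 N. Pads are 22 mm wide; open, the fingers measure 114 mm over their backs; the gripper's body (76 mm by 85 mm) begins 54 mm behind the grasp point. The pads swing forward as they close: fully open they stand 13 mm farther back than shut.
Start: joints at [1.109, 0.332, -0.065, 1.46, 0.022, 1.35, -0.088], TCP at [0.266, -0.566, 0.231] pointing down, gripper open.
Joint ranges: [-2.6, 2.6], [-0.5, 2.12], [-1.47, 1.34], [0.16, 2.42], [-1.27, 4.41], [0.06, 2.06], [-2.6, 2.6]. Speed limits (rad/s): [2.22, 2.22, 2.79, 2.79, 3.14, 3.14, 3.14].

INTERFACE

Orientations are given as a rotation vector (axis times angle).
In Python, from workcell import robot gives the robot as it stands.
- The arm moves only by the tool drive_tool, never from a script. Its argument "steps" is text: rows parted by semicolons, each of 6 numbers parted by spaces: the shift along the tool's x, y, z in m, then the turn, a rotation vector about the tool's x, y, z in rad. A call has 1 to 5 rows; each row shifts and turns the commanded pose from where the row before left it, along the tool's axes as they then stand; what a row does not reach is not made up. A row lasts 1/8 s, in which the tool goes at most 62.5 mm and 10.7 degrees, less where a joint would pass 70% of its speed; a pose out of reach is approached as far as the arm can. A call is refused whole if a number of a shift passes 0.0625 or a number of a turn 0.188, either way. A call with a gripper value outside its range is refused whole. "claw" is the finger opening in m, from 0 to 0.0854, set as the call begins (left out, the last holds). The fingers move at their own pace and stop on an object; "squeeze" is the grip in N (left out, the last holds). Time passes only in rows, so rows that do not move let the fingers close. It gives the time, the measured TCP pose, the force, the opening and the grip force at its end, in the units of the state.
- robot.sense(): the state, without advancing time (a new reading comes with each control period).
- robot.read_camera(name): name is "scene" or "top"; returns a dict with "frame" (480x640x3 uint8, blue, green, red), "camera_matrix" (3x3 intrinsics, pixels), "distortion" ([k1, k2, p1, p2, k3] as OpenCV has them; the pictures are not rectified), "view" (4x4, takes a point from world to camera coordinates). Camera axes: x right, y up, looking along -z (the intrinsics and any distortion apply to the point x, -y, -z); pixel columns grow to the right and rows downward; lengths in m; the calibration is good to about 2 mm. A picture is of the moment at which its call begins. There is no depth.
- robot.sign_off(): hands the job in; it is judged then, once.
The state is a dict: "time_s": time; "joint_positions": joint angles; "qd": joint speeds; "effort": joint torques, N m; "position": TCP position; "tcp_rot": TCP orientation; "wrist_force": force on the tool from outside, world axes, zero at the start; "moment": the same for the moment, N m; "width": finger opening in m; "gripper_force": force on a finger pad.
Only numpy, scipy, OpenCV 4.12 (cv2) and the standard library are available. Lean on these libraries where they do the work, as an engineer would, in place of code of your own. Each camera call takes 0.05 s, during which the arm holds its last target. There are 200 camera calls.

## Working session

There is one attempt and no reset: what is moved stays moved. The work goes in short steps, Python scripts to look and compute and a tool call to move; the robot and the scene stay as the last step left them, time stands still between calls to the robot, and variables do not carry over. Pictures are saved under pics/ and viewed, at most 10 in all, crops included, and the job is handed in when it is done.

Besides the shell and the picture viewer there is one more tool, called as name(argument=value, ...) on one line, values as JSON. drive_tool: Moves the arm, as the interface text tells. Its arguments: {"type":"object","properties":{"steps":{"type":"string"},"claw":{"type":"number"},"squeeze":{"type":"number"}},"required":["steps"]}

```bash
mkdir -p pics; ls
python3 - <<'E'
from workcell import robot
import cv2,numpy as np,pickle
for n in("scene","top"):
    d=robot.read_camera(n);cv2.imwrite(f"pics/{n}0.png",d["frame"]);pickle.dump(d,open(f"{n}0.pkl","wb"))
    print(n,d["camera_matrix"].tolist(),d["distortion"],np.round(d["view"],4).tolist())
print(robot.sense(),robot.pinch_z)
E
```

```text
pics
scene [[441.59661258530224, 0.0, 317.48668093105795], [0.0, 441.59661258530224, 237.85485385534992], [0.0, 0.0, 1.0]] [-0.03474074  0.          0.          0.          0.        ] [[0.7746, 0.6323, -0.0127, -0.4348], [-0.464, 0.5819, 0.6679, 0.1963], [0.4297, -0.5115, 0.7441, -1.1393], [0.0, 0.0, 0.0, 1.0]]
top [[507.7824142725128, 0.0, 313.1699236635793], [0.0, 507.7824142725128, 237.31254051952618], [0.0, 0.0, 1.0]] [-0.05103908  0.          0.          0.          0.        ] [[0.0267, -0.9996, -0.0093, -0.0188], [0.9972, 0.026, 0.0699, -0.563], [-0.0697, -0.0111, 0.9975, -1.1599], [0.0, 0.0, 0.0, 1.0]]
{'time_s': 0.1, 'joint_positions': array([ 1.10936973,  0.33281266, -0.06470667,  1.46083461,  0.02160178,
        1.34988988, -0.0884976 ]), 'qd': array([ 0.00101676, -0.00168193,  0.00108529, -0.00247389,  0.00091523,
        0.00032551,  0.00170383]), 'effort': array([ 1.59499956e-03, -6.26743841e+01,  4.93619288e-02, -3.92425919e+01,
        1.63466355e-02,  7.01123980e-03,  2.92342747e-05]), 'position': array([ 0.26541235, -0.56548893,  0.23060386]), 'tcp_rot': array([-3.06508734e+00, -6.83569884e-01,  5.10261385e-04]), 'wrist_force': array([ 0.31803045,  0.99658572, -0.23832541]), 'moment': array([-0.01935695, -0.02319162, -0.02513584]), 'gripper_force': 0.0, 'width': 0.08541347388303243} 0.0187
```

View pics/top0.png

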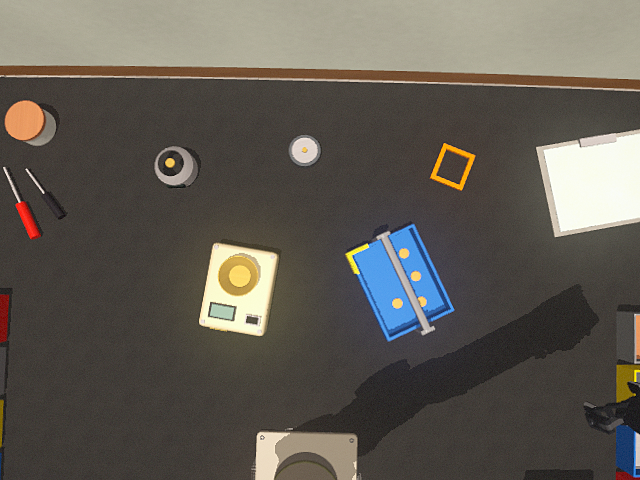

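View pics/scene0.png

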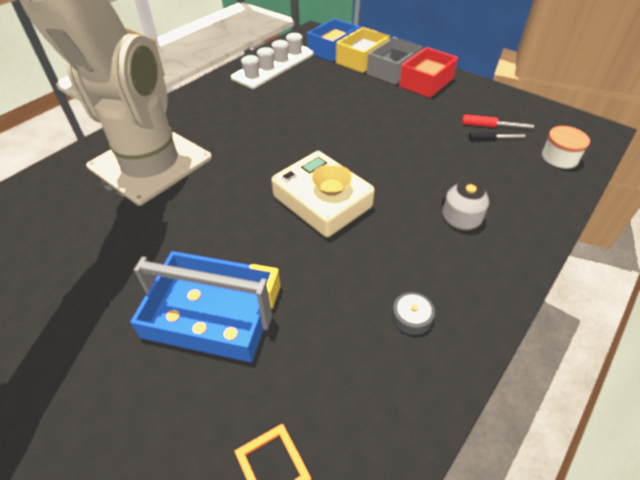

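The top view shows the tote with its yellow corner at about (350,257) and the bar running from (384,236) to (429,331). The four tokens sit near (404,254), (416,276), (421,301) and (397,303), and the inlet is at (240,274). The scene view agrees: bar from (143,266) to (264,287), inlet near (332,180). I'll fit the poses from both views.

```bash
cat > h.py <<'E'
import numpy as np,cv2,pickle
from scipy.optimize import least_squares
from scipy.spatial.transform import Rotation as R
C={n:pickle.load(open(f"{n}0.pkl","rb")) for n in("scene","top")}
F=np.diag([1.,-1,-1])
def proj(n,P):
    d=C[n];V=d["view"];M=F@V[:3,:3];t=F@V[:3,3]
    return cv2.projectPoints(np.asarray(P,float).reshape(-1,3),cv2.Rodrigues(M)[0],t,d["camera_matrix"],d["distortion"])[0][:,0]
def back(n,uv,z):
    d=C[n];V=d["view"];M=F@V[:3,:3];t=F@V[:3,3]
    p=cv2.undistortPoints(np.array([[uv]],float),d["camera_matrix"],d["distortion"])[0,0]
    o=-M.T@t;r=M.T@np.array([*p,1]);return o+r*(z-o[2])/r[2]
E
python3 - <<'E'
from h import *
rim=np.array([[107,82,54],[107,-82,54],[-107,-82,54],[-107,82,54]])/1e3
bar=np.array([[115,0,115],[-115,0,115]])/1e3
P=np.vstack([rim,bar])
obs={"top":[(346,252),(414,225),(453,310),(388,341),(384,235),(430,332)],"scene":[(280,268),(251,355),(134,320),(171,255),(266,287),(143,264)]}
def res(p,sep=False,names=("top","scene")):
    W=P@R.from_euler('z',p[2]).as_matrix().T+[p[0],p[1],0]
    r=[proj(n,W)-obs[n] for n in names]
    return r if sep else np.ravel(r)
for names in (("top",),("scene",),("top","scene")):
    s=least_squares(lambda p:res(p,names=names),[.55,-.15,.44],loss="soft_l1");print(names,s.x,np.degrees(s.x[2]))
print(np.round(res(s.x,True),1))
a,b=back("top",(384,235),.115),back("top",(430,332),.115);print(a,b,np.linalg.norm(a-b))
for n in C:
    f=C[n]["frame"];h=cv2.cvtColor(f,cv2.COLOR_BGR2HSV)
    m=cv2.inRange(h,(15,110,60),(32,255,255))
    k,l,st,ce=cv2.connectedComponentsWithStats(m)
    for i in range(1,k):
        if st[i,4]>60: print(n,st[i],ce[i])
print("inlet",back("top",(240,274),.092),back("scene",(332,177),.092))
# tester corners on top (z .062)
for uv in[(215,242),(279,247),(263,335),(199,326)]:print(back("top",uv,.062))
E
python3 - <<'E'
import cv2
a=cv2.imread('pics/top0.png')[200:360,180:480]
b=cv2.imread('pics/scene0.png')[140:380,120:400]
import numpy as np
a=cv2.resize(a,(800,427),interpolation=3)[:,:]
cv2.imwrite('pics/c1.png',a)
E
```

```text
('top',) [ 0.46555431 -0.20405275  0.45137475] 25.86186839484184
('scene',) [ 0.47419593 -0.20013296  0.45747928] 26.211631676021312
('top', 'scene') [ 0.46963933 -0.20151443  0.45885344] 26.29036537126745
[[[ 0.7  0.2]
  [-1.6 -3.2]
  [ 0.4 -1.8]
  [-0.7 -1.6]
  [-2.5 -3.4]
  [-2.1 -1.9]]

 [[-3.1  1.8]
  [-2.3 -8.1]
  [-2.5  2. ]
  [ 1.4 -3.8]
  [-1.5 -0.7]
  [-4.  -1. ]]]
[ 0.56551798 -0.15600149  0.115     ] [ 0.36265639 -0.25700115  0.115     ] 0.22661367035633226
scene [  495     0   145   248 16250] [589.148   84.2488]
scene [ 335   28   54   45 1180] [357.2279661   49.05847458]
scene [324  30  19   8  84] [332.86904762  33.57142857]
scene [418  62  24  12 170] [429.71764706  66.97058824]
scene [551 127  37  21 527] [569.32258065 137.01897533]
scene [312 164  39  31 880] [331.47386364 178.32840909]
scene [465 184  12  10  91] [470.63736264 188.17582418]
scene [251 263  30  46 491] [270.51120163 281.7209776 ]
scene [ 235  425   75   55 1064] [271.14003759 452.20582707]
top [430 143  45  48 580] [452.72586207 166.0862069 ]
top [165 158  10  10  85] [169.57647059 162.44705882]
top [345 243  23  31 220] [354.33636364 257.03181818]
top [399 248   9  10  69] [403.23188406 252.69565217]
top [ 218  255   40   41 1288] [237.55201863 275.31521739]
top [411 271   9  10  67] [415.28358209 275.3880597 ]
top [393 298   9  10  70] [396.81428571 302.74285714]
top [616 364  24  39 665] [624.92932331 380.39097744]
top [  0 400   4  48 135] [  0.98518519 420.62962963]
inlet [0.474148   0.15222514 0.092     ] [0.47311017 0.15920949 0.092     ]
[0.54405095 0.21576561 0.062     ]
[0.53662093 0.0714864  0.062     ]
[0.34044764 0.10099912 0.062     ]
[0.35590106 0.24439038 0.062     ]
```

View pics/c1.png

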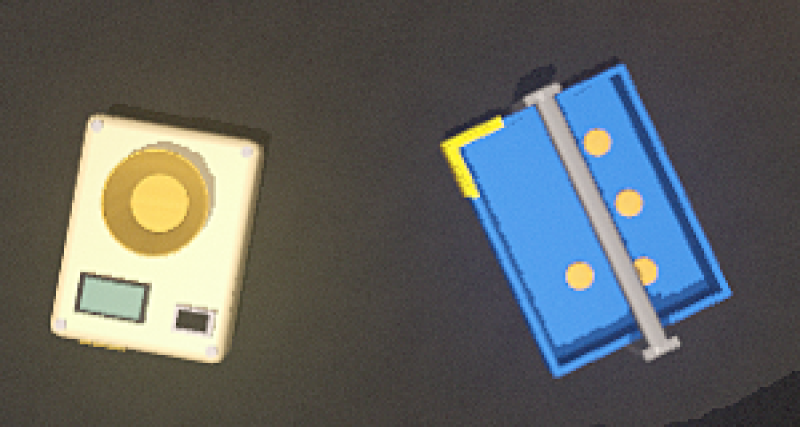

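The crop confirms the top-view picks: the inlet ring is centred at about (238,275), and the bar ends are at (383,236) and (428,331). I'll refine with these.

Run:
```python
from h import *
P=np.array([[107,82,54],[107,-82,54],[-107,-82,54],[-107,82,54],[115,0,115],[-115,0,115]])/1e3
o=np.array([(346,253),(414.2,224.7),(454,310.2),(389.6,341),(383.3,235.8),(427.7,330.6)])
f=lambda p:(proj("top",P@R.from_euler('z',p[2]).as_matrix().T+[p[0],p[1],0])-o)
s=least_squares(lambda p:f(p).ravel(),[.47,-.2,.45],loss="soft_l1");print(s.x,np.degrees(s.x[2]),np.round(f(s.x),1).tolist())
print(back("top",(405.5,283.2),.115))
print("inlet",back("top",(238.2,275.4),.092),back("scene",(331.5,179),.092))
from workcell import robot
T=R.from_rotvec(robot.sense()["tcp_rot"]).as_matrix();t=robot.sense()["position"]
print(T.round(3)); g=np.array([s.x[0],s.x[1],.106-0.0]);print("pinch shift tool",T.T@(g-(t-T[:,2]*.0187)))
```

```text
[ 0.46568361 -0.20368036  0.45247289] 25.92478715368134 [[1.8, 0.7], [-0.5, -1.1], [0.2, 0.2], [-1.8, 0.1], [-0.5, -2.5], [0.9, 1.6]]
[ 0.46415502 -0.20345597  0.115     ]
inlet [0.47100256 0.15604337 0.092     ] [0.47631427 0.15336231 0.092     ]
[[ 0.905  0.425 -0.001]
 [ 0.425 -0.905  0.001]
 [-0.    -0.001 -1.   ]]
pinch shift tool [ 0.33503363 -0.24227177  0.14358795]
```

drive_tool(steps="0.042 -0.03 0.005 0 0 0;0.042 -0.03 0.005 0 0 0;0.042 -0.03 0.005 0 0 0;0.042 -0.03 0.005 0 0 0;0.042 -0.03 0.005 0 0 0", claw=0.0854)

```text
time_s: 0.72
position: [0.3924, -0.3391, 0.2059]
tcp_rot: [-3.066, -0.684, 0.0]
wrist_force: [1.1, -0.9, -0.9]
width: 0.0856
gripper_force: 0.0
```

drive_tool(steps="0.042 -0.03 0.005 0 0 0;0.042 -0.03 0.005 0 0 0;0.04 -0.03 0.005 0 0 0;0 0 0 0 0 0;0 0 0 0 0 0")

```text
time_s: 1.35
position: [0.4656, -0.2071, 0.1911]
tcp_rot: [3.066, 0.683, -0.001]
wrist_force: [-1.4, -0.1, 0.1]
width: 0.0855
gripper_force: 0.0
```

```bash
cat > s.py <<'E'
from h import *
from workcell import robot
def st(g,yaw=25.9):
    s=robot.sense();T=R.from_rotvec(s["tcp_rot"]).as_matrix();p=s["position"]-T[:,2]*.0187
    print("pinch",p.round(4),"shift",(T.T@(np.array(g)-p)).round(4),"yaw",np.degrees(np.arctan2(T[1,0],T[0,0])).round(2),"q",s["joint_positions"].round(2),"F",s["wrist_force"].round(1),"w",s["width"].round(4),s["time_s"])
    return s,T,p
E
python3 - <<'E'
from s import *
st([.4655,-.2035,.106])
cv2.imwrite("pics/top1.png",cv2.resize(robot.read_camera("top")["frame"][180:360,300:540],(800,600),interpolation=3))
E
```

```text
Traceback (most recent call last):
  File "s.py", line 5, in st
    print("pinch",p.round(4),"shift",(T.T@(np.array(g)-p)).round(4),"yaw",np.degrees(np.arctan2(T[1,0],T[0,0])).round(2),"q",s["joint_positions"].round(2),"F",s["wrist_force"].round(1),"w",s["width"].round(4),s["time_s"])
                                                                                                                                                                                             ^^^^^^^^^^^^^^^^
AttributeError: 'float' object has no attribute 'round'
```

```bash
sed -i 's/s\["width"\].round(4)/round(s["width"],4)/' s.py
python3 - <<'E'
from s import *
st([.4655,-.2035,.106])
cv2.imwrite("pics/scene1.png",cv2.resize(robot.read_camera("scene")["frame"][190:400,90:370],(800,600),interpolation=3))
E
```

```text
pinch [ 0.4656 -0.2071  0.2098] shift [ 0.0015 -0.0033  0.1038] yaw 25.13 q [ 0.67  0.13 -0.36  1.8   0.05  1.22 -0.84] F [-1.4 -0.1  0.1] w 0.0855 1.35
```

View pics/scene1.png

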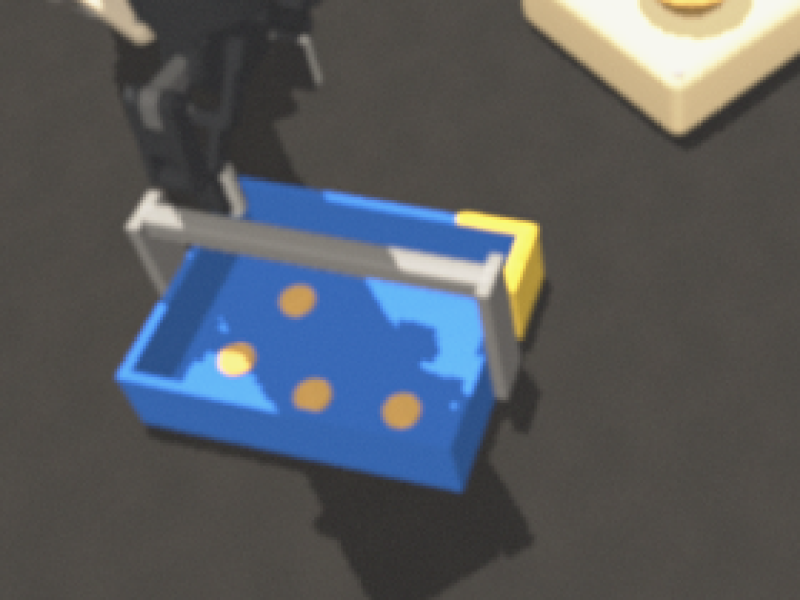

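The gripper, still high, hovers behind the bar in this view and lines up with the computed pose. The tote is undisturbed, with all four tokens inside. Next I descend and grip.

drive_tool(steps="0.0015 -0.0033 0.03 0 0 -0.014;0 0 0.03 0 0 0;0 0 0.024 0 0 0;0 0 0.02 0 0 0;0 0 0 0 0 0")

```text
time_s: 2.02
position: [0.4644, -0.2039, 0.0861]
tcp_rot: [-3.061, -0.702, 0.004]
wrist_force: [0.4, -1.0, 0.6]
width: 0.0853
gripper_force: 0.0
```

drive_tool(steps="0 0 0 0 0 0;0 0 0 0 0 0;0 0 0 0 0 0;0 0 0 0 0 0;0 0 0 0 0 0", claw=0.0, squeeze=100)

```text
time_s: 2.65
position: [0.4662, -0.2032, 0.0879]
tcp_rot: [3.061, 0.705, 0.001]
wrist_force: [-1.7, -0.5, 5.8]
width: 0.0146
gripper_force: 98.0
```

drive_tool(steps="0 0 0 0 0 0;0 0 0 0 0 0;0 0 0 0 0 0;0 0 0 0 0 0;0 0 0 0 0 0")

```text
time_s: 3.28
position: [0.4662, -0.2032, 0.0879]
tcp_rot: [3.061, 0.705, 0.001]
wrist_force: [-1.9, -0.1, 6.1]
width: 0.0146
gripper_force: 98.1
```

Run:
```python
from s import *
st([.4655,-.2035,.106])
```

```text
pinch [ 0.4662 -0.2032  0.1066] shift [-0.0008 -0.      0.0006] yaw 25.95 q [ 0.65  0.24 -0.36  1.91  0.1   1.01 -0.88] F [-1.9 -0.1  6.1] w 0.0146 3.275
```

drive_tool(steps="0 0 -0.01 0 0 0;0 0 -0.02 0 0 0;0 0 -0.025 0 0 0;0 0 -0.03 0 0 0;0 0 -0.03 0 0 0")

```text
time_s: 3.9
position: [0.4654, -0.2027, 0.2032]
tcp_rot: [-3.061, -0.705, 0.001]
wrist_force: [0.7, 0.1, -4.2]
width: 0.0143
gripper_force: 97.8
```

drive_tool(steps="0 0 -0.03 0 0 0;0 0 -0.03 0 0 0;0 0 -0.025 0 0 0;0 0 -0.01 0 0 0;0 0 0 0 0 0")

```text
time_s: 4.53
position: [0.4659, -0.2029, 0.2972]
tcp_rot: [3.061, 0.705, 0.0]
wrist_force: [-0.3, 0.5, -4.9]
width: 0.0141
gripper_force: 97.8
```

Run:
```python
from s import *
st([.435,.104,.32])
cv2.imwrite("pics/scene2.png",robot.read_camera("scene")["frame"])
```

```text
pinch [ 0.4659 -0.2029  0.3159] shift [ 0.1066 -0.2895 -0.0041] yaw 25.95 q [ 0.67  0.07 -0.37  1.64  0.02  1.44 -0.82] F [-0.3  0.5 -4.9] w 0.0141 4.525
```

View pics/scene2.png

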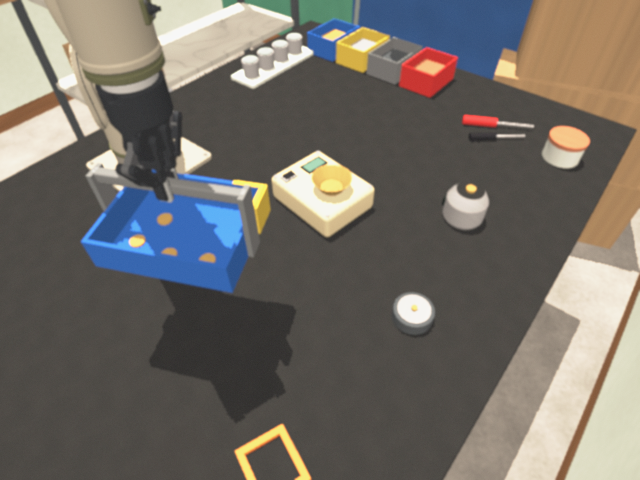

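The tote is lifted level at about (175,225), with the tokens still inside. Now I tilt it toward the yellow corner.

drive_tool(steps="0 0 0 -0.03 -0.03 0;0 0 0 -0.045 -0.045 0;0 0 0 -0.045 -0.045 0;0 0 0 -0.045 -0.045 0;0 0 0 -0.045 -0.045 0")

```text
time_s: 5.2
position: [0.4655, -0.2028, 0.296]
tcp_rot: [2.807, 0.647, -0.232]
wrist_force: [-0.5, 0.1, -4.7]
width: 0.0142
gripper_force: 97.9
```

drive_tool(steps="0 0 0 -0.045 -0.045 0;0 0 0 -0.045 -0.045 0;0 0 0 -0.045 -0.045 0;0 0 0 -0.045 -0.045 0;0 0 0 -0.01 -0.01 0")

```text
time_s: 5.82
position: [0.4658, -0.2019, 0.2955]
tcp_rot: [2.566, 0.595, -0.408]
wrist_force: [0.4, -0.1, -3.5]
width: 0.014
gripper_force: 98.0
```

```bash
cat >> s.py <<'E'
D=np.diag([1.,-1,-1])
def plan(z=.127,xy=(.472,.155),gz=0.0):
    s,T,p=st([.4,.1,.3]);Rt=T@D
    c=p+Rt@(np.array([.101,.076,.006])-[0,0,.106+gz]); lo=p+Rt@(np.array([.107,.082,0])-[0,0,.106+gz])
    m=np.array([*((c+lo)[:2]/2),lo[2]])
    print("tilt",np.degrees(np.arccos(Rt[2,2])).round(1),"downhill in tote",np.degrees(np.arctan2(-Rt[2,1],-Rt[2,0])).round(1),"corner",c.round(4),"low",lo.round(4))
    w=np.array([*xy,z])-m;print("world shift",w.round(4),"tool shift",(T.T@w).round(4),"up in tool",(T.T@[0,0,1]).round(3))
    return s,T,p
E
python3 - <<'E'
from s import *
plan()
E
```

```text
pinch [ 0.4691 -0.1925  0.3113] shift [ 0.043  -0.2695 -0.1263] yaw 21.29 q [ 0.42  0.14 -0.5   1.68  0.58  1.59 -1.26] F [ 0.4 -0.1 -3.5] w 0.014 5.825
tilt 32.4 downhill in tote 44.7 corner [ 0.5023 -0.1488  0.1598] low [ 0.5035 -0.145   0.1502]
world shift [-0.0309  0.3019 -0.0232] tool shift [ 0.0836 -0.2633 -0.1278] up in tool [-0.381  0.377 -0.844]
```

drive_tool(steps="0.0047 -0.0159 -0.0092 0 0 0;0.0094 -0.0318 -0.0184 0 0 0;0.0094 -0.0318 -0.0184 0 0 0;0.0094 -0.0318 -0.0184 0 0 0;0.0094 -0.0318 -0.0184 0 0 0")

```text
time_s: 6.45
position: [0.4487, -0.0313, 0.2971]
tcp_rot: [2.567, 0.591, -0.405]
wrist_force: [0.5, 0.0, -4.8]
width: 0.0142
gripper_force: 97.9
```

drive_tool(steps="0.0094 -0.0318 -0.0184 0 0 0;0.0094 -0.0318 -0.0184 0 0 0;0.0094 -0.0318 -0.0184 0 0 0;0.0047 -0.0159 -0.0092 0 0 0;0 0 0 0 0 0")

```text
time_s: 7.08
position: [0.4357, 0.1009, 0.2966]
tcp_rot: [2.566, 0.595, -0.405]
wrist_force: [0.8, -0.3, -3.2]
width: 0.0144
gripper_force: 98.1
```

drive_tool(steps="0 0 0 0 0 0;0 0 0 0 0 0;0 0 0 0 0 0;0 0 0 0 0 0;0 0 0 0 0 0")

```text
time_s: 7.7
position: [0.4361, 0.0988, 0.2967]
tcp_rot: [2.566, 0.591, -0.406]
wrist_force: [-0.2, -0.5, -4.4]
width: 0.0144
gripper_force: 98.1
```

Run:
```python
from s import *
plan()
a=robot.read_camera("scene")["frame"];b=robot.read_camera("top")["frame"]
a=cv2.resize(a[60:300,200:440],(400,400),interpolation=3);b=cv2.resize(b[180:340,180:340],(400,400),interpolation=3)
cv2.imwrite("pics/c3.png",np.hstack([a,b]))
```

```text
pinch [0.4394 0.1083 0.3125] shift [-0.0321 -0.0168  0.0216] yaw 21.1 q [ 0.03  0.27 -0.73  1.57  0.47  1.86 -1.83] F [-0.2 -0.5 -4.4] w 0.0144 7.7
tilt 32.4 downhill in tote 45.0 corner [0.4732 0.1517 0.161 ] low [0.4744 0.1555 0.1513]
world shift [-0.0018  0.0014 -0.0243] tool shift [ 0.0081 -0.0112  0.0202] up in tool [-0.379  0.379 -0.844]
```

View pics/c3.png

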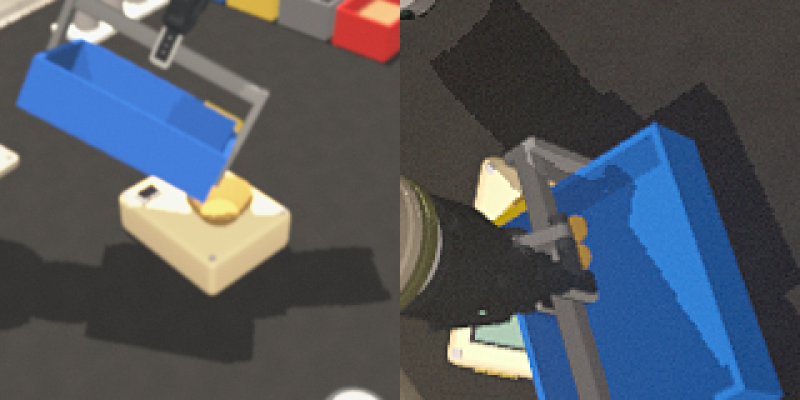

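The tote hangs tilted over the inlet, and two tokens are visible at crop (577,230) and (585,252). The other two are hidden by the wrist. I'll lower, wait, and check with overlays.

drive_tool(steps="0.002 -0.003 0.005 0 0 0;0.002 -0.003 0.005 0 0 0;0.002 -0.003 0.005 0 0 0;0.002 -0.002 0.005 0 0 0;0 0 0 0 0 0")

```text
time_s: 8.43
position: [0.4342, 0.1, 0.2721]
tcp_rot: [2.565, 0.591, -0.407]
wrist_force: [0.8, 0.3, -3.9]
width: 0.0143
gripper_force: 98.0
```

drive_tool(steps="0 0 0 0 0 0;0 0 0 0 0 0;0 0 0 0 0 0;0 0 0 0 0 0;0 0 0 0 0 0")

```text
time_s: 9.05
position: [0.4343, 0.1002, 0.2726]
tcp_rot: [2.566, 0.591, -0.406]
wrist_force: [0.4, -0.3, -4.2]
width: 0.0145
gripper_force: 98.0
```

drive_tool(steps="0 0 0 0 0 0;0 0 0 0 0 0;0 0 0 0 0 0;0 0 0 0 0 0;0 0 0 0 0 0")

```text
time_s: 9.68
position: [0.4343, 0.1002, 0.2726]
tcp_rot: [2.565, 0.591, -0.406]
wrist_force: [-1.0, 0.4, -3.8]
width: 0.0144
gripper_force: 98.0
```

```bash
cat > v.py <<'E'
from s import *
import sys
s,T,p=plan();Rt=T@D
W=lambda q:p+(np.array(q)/1e3-[0,0,.106])@Rt.T
out=[]
for n,(r,c) in {"scene":(60,180),"top":(170,170)}.items():
    S=4 if n=="top" else 2.2
    f=robot.read_camera(n)["frame"];g=cv2.resize(f,None,fx=S,fy=S,interpolation=3)
    for q,col in[([[101,76,6],[101,-76,6],[-101,-76,6],[-101,76,6]],(0,255,0)),([[107,82,54],[107,-82,54],[-107,-82,54],[-107,82,54]],(0,0,255))]:
        cv2.polylines(g,[((proj(n,W(q))+.5)*S).astype(int)],True,col,1)
    for q in([89,64,10],[89,40,10],[65,64,10]):cv2.circle(g,tuple(((proj(n,W(q))+.5)*S).astype(int)),3,(255,0,255),-1)
    i=proj(n,W([[0,0,50]]))[0]; r=int(i[1]*S)-300;c=int(i[0]*S)-200;r=max(r,0);c=max(c,0)
    out.append(g[r:r+600,c:c+400])
cv2.imwrite(sys.argv[1],np.hstack(out))
E
python3 v.py pics/v1.png
```

```text
pinch [0.4376 0.1097 0.2884] shift [-0.0401 -0.0057  0.0016] yaw 21.11 q [ 0.03  0.29 -0.73  1.61  0.47  1.82 -1.85] F [-1.   0.4 -3.8] w 0.0144 9.675
tilt 32.4 downhill in tote 45.0 corner [0.4713 0.1531 0.1368] low [0.4726 0.1568 0.1272]
world shift [ 0.      0.0001 -0.0002] tool shift [ 0.0001 -0.0001  0.0002] up in tool [-0.379  0.379 -0.844]Traceback (most recent call last):
  File "v.py", line 11, in <module>
    for q in([89,64,10],[89,40,10],[65,64,10]):cv2.circle(g,tuple(((proj(n,W(q))+.5)*S).astype(int)),3,(255,0,255),-1)
                                               ~~~~~~~~~~^^^^^^^^^^^^^^^^^^^^^^^^^^^^^^^^^^^^^^^^^^^^^^^^^^^^^^^^^^^^^
cv2.error: OpenCV(4.12.0) :-1: error: (-5:Bad argument) in function 'circle'
> Overload resolution failed:
>  - Can't parse 'center'. Expected sequence length 2, got 1
>  - Can't parse 'center'. Expected sequence length 2, got 1
```

```bash
sed -i 's/proj(n,W(q))+.5)\*S).astype(int)),3/proj(n,W(q))[0]+.5)*S).astype(int).tolist()),3/' v.py; python3 v.py pics/v1.png
```

```text
pinch [0.4376 0.1097 0.2884] shift [-0.0401 -0.0057  0.0016] yaw 21.11 q [ 0.03  0.29 -0.73  1.61  0.47  1.82 -1.85] F [ 0.7 -0.3 -3.6] w 0.0144 9.725
tilt 32.4 downhill in tote 45.0 corner [0.4713 0.1531 0.1368] low [0.4726 0.1568 0.1272]
world shift [ 0.      0.     -0.0002] tool shift [ 0.0001 -0.0001  0.0002] up in tool [-0.379  0.379 -0.844]
```

View pics/v1.png

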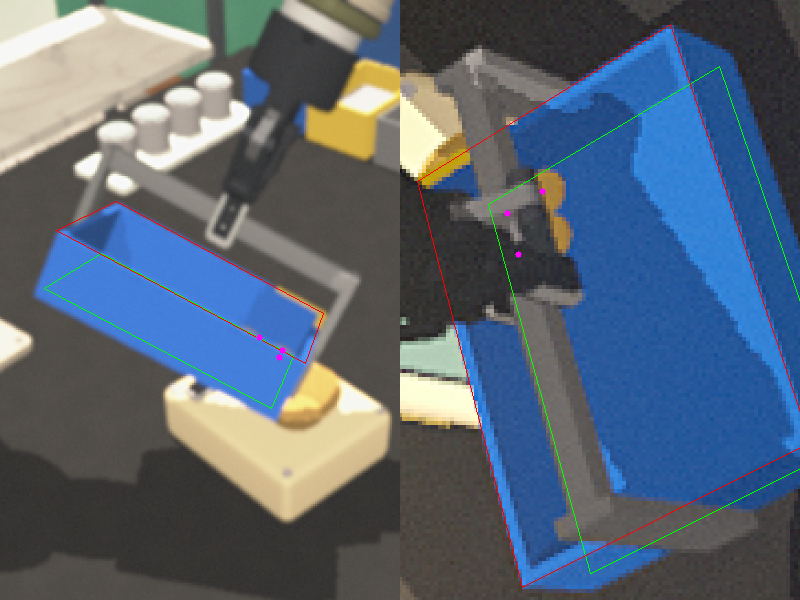

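The overlay fits the rim to within a pixel or two, so the bar has not slipped in the grip. The two visible tokens, at crop (551,190) and (562,232), match a tight 2×2 cluster in the yellow corner. That arrangement needs the two hidden tokens to sit at (89,64) and (65,64) mm. The lowest corner is about 35 mm above the inlet, so I'm handing in.

```bash
python3 -c "
from workcell import robot
print(robot.sign_off())"
```

```text
the job is handed in; nothing more can be done
None
```

The job is handed in: the tote is held still at a 32° tilt, its yellow corner lowest and about 35 mm above the middle of the inlet; I saw two tokens in that corner, and their positions imply the two hidden by the gripper are there too.

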